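# Check a welding filter in the lens tester

## Robot

A 6-joint arm with a two-finger parallel gripper is mounted at the origin on the work surface. World frame = base frame: x ahead of the robot, y to its left, z up, the work surface at z = 0. Lengths are in m, angles in rad, forces in N, time in s.
With the tool pointing down it reaches from about 0.425 to 0.95 m from the base axis. Payload 3.5 kg.
Tool frame: the origin (TCP) lies at the very end of the fingers, on their centre line; the grasp point (between the pads) lies 19 mm behind it; z points along the fingers, y is the line along which they close (so a half turn about z gives the same grasp; the last joint's range is limited). The gripper opens to 85 mm and grips with 20 to 120 N. Pads are 22 mm wide; open, the fingers measure 114 mm over their backs; the gripper's body (76 mm by 85 mm) begins 54 mm behind the grasp point. The pads swing forward as they close: fully open they stand 13 mm farther back than shut.
Start: joints at [-0.15, 0.286, 1.577, -0, 1.279, -0.15], TCP at [0.675, 0, 0.231] pointing down, gripper open.
Joint ranges: [-2.77, 2.77], [-0.9, 2.22], [0.21, 2.48], [-1.53, 4.67], [0.24, 2.81], [-2.84, 2.84]. Speed limits (rad/s): [2.79, 2.79, 3.14, 3.14, 3.14, 3.14].

## Interface

Orientations are given as a unit quaternion [x, y, z, w].
In Python, from plant import ctrl, viewer, order gives the robot as it stands (ctrl), with the cameras (viewer) and the job (order).
- The arm moves only by the tool drive_effector, called after "Request:" as name(argument=value, ...) on one line, values as JSON. Schema: {"type":"object","properties":{"offsets":{"type":"object","properties":{"segments":{"type":"array","items":{"type":"array","items":{"type":"number"},"minItems":7,"maxItems":7},"minItems":1,"maxItems":10}},"additionalProperties":false,"required":["segments"]},"grip_force":{"type":"number"},"only":{"type":"string"},"quiet":{"type":"boolean"},"lines":{"type":"string"}},"required":["offsets"],"additionalProperties":false}. offsets is an object whose key "segments" holds a list of rows, 1 to 10 of them, each of 7 numbers: dx, dy, dz in m, then a rotation vector rx, ry, rz in rad, then the opening from 0.0 (shut) to 1.0 (fully open); each row is the pose to reach, as a shift and turn from the pose commanded when the call began, along the tool's axes at that moment; what a row does not reach only later rows make up. A row lasts 1/8 s, in which the tool goes at most 0.0625 m and 0.188 rad, less where a joint would pass 70% of its speed; a pose out of reach is approached as far as the arm can. The fingers move at their own pace and stop on an object; grip_force is the grip in N (left out, the last holds). Time passes only in rows, so rows that do not move let the fingers close. The tool returns the time, the measured TCP pose, the force, the opening and the grip force at its end. only (a regular expression) keeps the lines of the reply that match it, lines (a string "A,B") keeps lines A to B, and quiet returns only ok. Input that does not fit is refused with a message, and nothing moves.
- ctrl.get_state(): the state, without advancing time (a new reading comes with each control period).
- viewer.read_camera(name): name is "scene" or "side" or "wrist"; returns a dict with "pixels" (420x560x3 uint8, red, green, blue), "camera_matrix" (3x3 intrinsics, pixels), "xyz" and "orientation" of the camera in the world. Camera axes: x right, y down, z forward; pixel columns grow to the right and rows downward; lengths in m; the calibration is good to about 2 mm. The wrist camera is an equidistant fisheye: a pixel r from the principal point sees the ray r / f radians off the axis. A picture is of the moment at which its call begins. There is no depth.
- order.sign_off(): hands the job in; it is judged then, once.
The state is a dict: "time": time; "qpos": joint angles; "dq": joint speeds; "joint_efforts": joint torques, N m; "eef_pos": TCP position; "tcp_rot": TCP orientation; "contact_force": force on the tool from outside, world axes, zero at the start; "wrist_torque": the same for the moment, N m; "opening": opening from 0.0 (shut) to 1.0 (fully open); "finger_force": force on a finger pad.
Only numpy, scipy, OpenCV 4.12 (cv2) and the standard library are available. Lean on these libraries where they do the work, as an engineer would, in place of code of your own. Each camera call takes 0.05 s, during which the arm holds its last target. There are 200 camera calls.

## Task

Zero the lens tester while its light path is still empty by pressing the plunger on top of it fully down to its stop and letting it spring back. Then take the tall filter out of the rack, gripping it only by its two narrow matt sides so that no finger touches the glass, and hold it upright between the tester's two barrels, square across the light path with the middle of its glass on the barrels' axis. Finish still holding it there, steady and clear of the tester; leave everything else on the bench where it is.

Things in the scene. Friction and masses are not known exactly. Their poses are not given: they have to be found in the camera images.
- tall_filter: Framed welding filter, the tallest of three upright in the rack: 46 mm wide (own x), 14 thick (own y), 104 tall (own z, up), about 100 g. Origin: centre of its underside. Grey frame: foot 22 high, cap 12 high, matt strip 6 wide down each narrow side. Grip it by the narrow sides (facing own +x and -x, 46 apart; 35 N is fine); the broad faces (own +y, -y) are glass.
- tall_filter_glass: The green glass pane of the tall filter, 34 wide (own x), 70 high (own z), 15 thick, so 0.5 proud of the frame on both broad faces (own +y and -y). Origin at the pane's centre, 57 above the filter's underside; axes as the filter's. Fingers must not touch it.
- rack: Fixed plywood block, 90 (own x) by 190 (own y) by 34 mm high, origin at the centre of its underside. Three slots in its top at own y = -58, 0, +58 mm, each 49 by 17 and 18 deep (floor 16 above the bench), hold the tall filter and two short ones in any order, widths along the rack's x. Lift straight up.
- tester: Fixed lens tester: base 120 (own x) by 290 (own y) by 20 mm high, origin at the centre of its underside. A grey head, 85 by 60, stands at each end (own y = +112, -112) up to 155 above the bench; each has a black barrel, 44 in diameter, pointing at the other. 124 mm are free between the barrels, open above and to both x sides.
- beam (a point): Middle of the tester's light path: midway between the two barrels, on their common axis, 120 mm above the bench. The light runs along its y axis (the tester's y).
- plunger (a joint): Travel of the tester's zero plunger in m: 0 up, 0.012 at its stop (down). It springs back; about 3 N start it and 9 N take it to the stop.
- plunger_top (a point): Centre of the top of the plunger's head, an aluminium disc of 32 diameter and 10 thick on top of the tester's head at own y = +112 mm (the head without the dark display); 191 mm above the bench when up, 179 at the stop. Moves straight down.
- short_filter_a: framed filter standing in another slot of the rack, as the tall filter in every way but only 70 tall (its glass pane 36 high). Leave alone. Sizes in mm; origin at the centre of its underside.
- short_filter_b: second short filter, like short_filter_a. Leave alone. Sizes in mm; origin at the centre of its underside.
- tee: steel pipe tee standing on end, 60 in diameter, 80 high, its side stub to own +y, 48 from the axis. Leave alone. Sizes in mm; origin at the centre of its underside.
- nipple: short plain steel tube on end, 38 in diameter, 40 high, near the middle of the bench. Leave alone. Sizes in mm; origin at the centre of its underside.
- brush: hand brush lying flat behind the work. Leave alone.
- tip_jar: closed round grey jar, 60 in diameter, 85 high. Leave alone. Sizes in mm; origin at the centre of its underside.
- collar: thick steel ring lying flat, 68 in diameter, 35 high. Leave alone. Sizes in mm; origin at the centre of its underside.

How it is judged:
By the outcome, as a careful person would: the job done as asked, in the order asked, and still so for the second after the job is handed in, while the arm keeps its last pose, push and grip.
It also fails if it takes over 50 s, if anything falls off the work surface, if the arm or the gripper's body presses on something with over 40 N, if the wrist force passes 120 N, or if a joint passes its speed limit or range.

## Working session

There is one attempt and no reset: what is moved stays moved. The work goes in short steps, Python scripts to look and compute and a tool call to move; the robot and the scene stay as the last step left them, time stands still between calls to the robot, and variables do not carry over. Pictures are saved under pics/ and viewed, at most 10 in all, crops included, and the job is handed in when it is done.

```bash
ls; mkdir -p pics
```

Create h.py:
```python
import numpy as np,cv2,json
from scipy.spatial.transform import Rotation as R
from plant import ctrl, viewer, order
def snap(n,f):
    c=viewer.read_camera(n); cv2.imwrite(f'pics/{f}.png',c['pixels'][:,:,::-1])
    np.savez(f'pics/{f}.npz',K=c['camera_matrix'],t=c['xyz'],q=c['orientation']); return c
def load(f):
    d=np.load(f'pics/{f}.npz'); return np.array(d['K']),np.array(d['t']),R.from_quat(d['q'])
def ray(f,u,v):
    K,t,r=load(f); return t,r.apply(np.linalg.solve(K,[u,v,1]))
def onz(f,u,v,z):
    t,d=ray(f,u,v); return t+d*(z-t[2])/d[2]
def proj(f,P):
    K,t,r=load(f); p=r.inv().apply(np.atleast_2d(P)-t)@K.T; return p[:,:2]/p[:,2:]
```

Run:
```python
from h import *
a=snap('scene','scene0');b=snap('side','side0')
for f in('scene0','side0'):
    K,t,r=load(f);print(K.round(1).tolist(),t.round(3),r.as_matrix().round(3).tolist())
print(ctrl.get_state())
```

```text
pics
plant.py
[[503.0, 0.0, 279.4], [0.0, 503.0, 216.8], [0.0, 0.0, 1.0]] [ 1.216 -0.702  1.204] [[0.753, 0.487, -0.442], [0.658, -0.575, 0.487], [-0.017, -0.657, -0.753]]
[[393.4, 0.0, 277.7], [0.0, 393.4, 212.5], [0.0, 0.0, 1.0]] [0.347 0.845 0.803] [[-0.973, -0.127, 0.191], [-0.229, 0.59, -0.774], [-0.014, -0.798, -0.603]]
{'time': 0.1, 'qpos': array([-1.49961274e-01,  2.87121410e-01,  1.57805481e+00,  8.05757841e-06,
        1.27859837e+00, -1.50012539e-01]), 'dq': array([ 0.0009171 , -0.00197921, -0.00181626,  0.00158212, -0.00184821,
       -0.00047168]), 'joint_efforts': array([ 1.14915063e-03, -4.07295120e+01, -2.93698221e+01, -1.06323112e-04,
        3.42678482e-03, -4.41654265e-06]), 'eef_pos': array([6.74396790e-01, 1.48820422e-04, 2.30042833e-01]), 'tcp_rot': array([ 7.07089059e-01,  7.07123661e-01, -6.44394577e-04, -8.80329931e-04]), 'contact_force': array([-0.11124282,  0.48838364, -0.37267501]), 'wrist_torque': array([-0.03208371,  0.03620531, -0.01369976]), 'finger_force': 0.0, 'opening': 0.9964973650109614}
```

View pics/scene0.png

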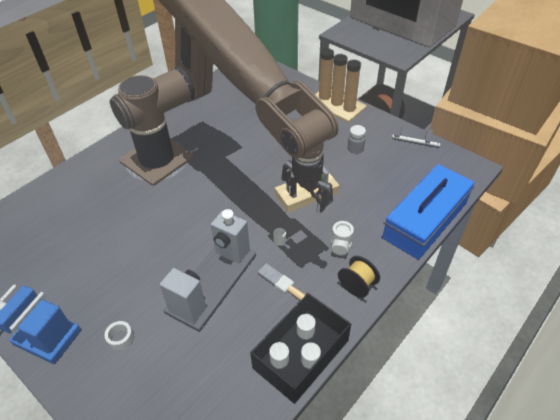

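View pics/side0.png

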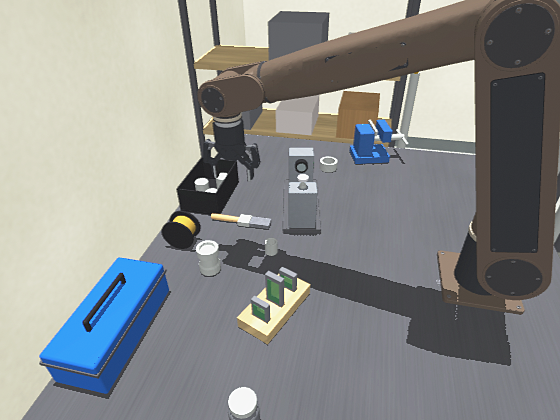

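The scene view shows the tester, with its plunger at about (228,216), and the rack behind the gripper. The side view shows the rack, with the tall filter in the middle slot at about (275,288), and the tester at about (302,190). I'll enlarge these areas.

Run:
```python
import cv2,numpy as np
a=cv2.imread('pics/scene0.png');b=cv2.imread('pics/side0.png')
A=cv2.resize(a[195:335,155:265],None,fx=4,fy=4,interpolation=cv2.INTER_CUBIC) #440x560
B=cv2.resize(b[262:342,232:317],None,fx=4,fy=4,interpolation=cv2.INTER_CUBIC) #340x320
C=cv2.resize(b[172:232,275:330],None,fx=4,fy=4,interpolation=cv2.INTER_CUBIC) #220x240
o=np.zeros((560,780,3),np.uint8);o[:,:440]=A;o[:320,440:780]=B;o[320:,440:660]=C
cv2.imwrite('pics/crop1.png',o)
```

```text
(no output)
```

View pics/crop1.png

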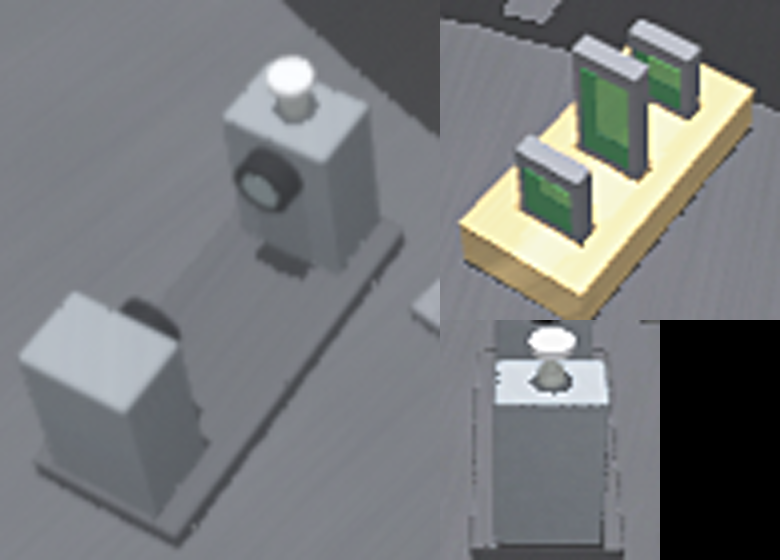

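The crop shows the following, in crop pixels:
- **Plunger:** disc top at (289,74) in the scene view and (552,340) in the side view.
- **Tester heads:** the corners of the head tops are sharp.
- **Rack:** top corners at (460,222), (583,296) and (754,90).
- **Tall filter:** cap corners at (592,36), (648,67), (636,78) and (573,47).

I'll fit the poses from these.

Create fit.py:
```python
from h import *
from scipy.optimize import least_squares
def px(c,ox,oy,cx,cy): c=np.array(c,float); return (c-[ox,oy]+.5)/4-.5+[cx,cy]
def W(p,m): 
    m=np.array(m,float); c,s=np.cos(p[2]),np.sin(p[2])
    return np.c_[p[0]+c*m[:,0]-s*m[:,1],p[1]+s*m[:,0]+c*m[:,1],m[:,2]]
def fit(obs,p0,name):
    f=lambda p:np.concatenate([(proj(n,W(p,m))-u).ravel() for n,m,u in obs])
    s=least_squares(f,p0,loss='soft_l1');print(name,s.x.round(4),'\n',f(s.x).reshape(-1,2).round(1).tolist());return s.x
X,Y=.0425,.03
def head(y,z=.155): return [[-X,y+Y,z],[X,y+Y,z],[X,y-Y,z],[-X,y-Y,z]]
```

Run:
```python
from fit import *
# guess tester
A=onz('scene0',227,214,.191);B=onz('scene0',*px([[101,352]],0,0,155,195)[0],.155);print(A,B)
d=A[:2]-B[:2];print(np.linalg.norm(d))
yaw=np.arctan2(-d[0],d[1]);c=(A+B)/2
# scene image order for head: sort by model in guess
sc=lambda l:px(l,0,0,155,195); sd=lambda l:px(l,440,320,275,172)
H1=proj('scene0',W([*c[:2],yaw],head(.112)));H2=proj('scene0',W([*c[:2],yaw],head(-.112)));H3=proj('side0',W([*c[:2],yaw],head(.112)))
def match(m,pr,u):
    from scipy.optimize import linear_sum_assignment as L
    D=np.linalg.norm((pr-pr.mean(0))[:,None]-(u-u.mean(0))[None],axis=2);i,j=L(D);return m,u[j]
u1=sc([[268,58],[370,103],[323,162],[225,118]])[1:]; 
m1=np.array(head(.112)); full=sc([[268,62],[370,103],[323,162],[225,118]])
obs=[]
for n,m,pr,u in(('scene0',head(.112),H1,full),('scene0',head(-.112),H2,sc([[78,291],[183,347],[125,412],[20,356]])),('side0',head(.112),H3,sd([[496,360],[606,361],[608,404],[494,405]]))):
    obs.append((n,*match(m,pr,u)))
obs+= [('scene0',[[0,.112,.191]],sc([[289,74]])),('side0',[[0,.112,.191]],sd([[552,340]]))]
t=fit(obs,[*c[:2],yaw],'tester')
print('sceneonly');fit([o for o in obs if o[0]=='scene0'],t,'t')
print('plunger',W(t,[[0,.112,.191]]),'beam',W(t,[[0,0,.12]]))
# rack + filter from side
r=lambda l:px(l,440,0,232,262)
P=[onz('side0',*q,.034) for q in r([[460,222],[583,296],[754,90]])]
print('rack edges',np.linalg.norm(P[1]-P[0]),np.linalg.norm(P[2]-P[1]))
e=P[2]-P[1];yaw=np.arctan2(-e[0],e[1]);c=(P[0]+P[2])/2
pr=fit([('side0',[[-.045,-.095,.034],[.045,-.095,.034],[.045,.095,.034]] if np.cross(P[1][:2]-P[0][:2],e[:2])>0 else [[.045,-.095,.034],[-.045,-.095,.034],[-.045,.095,.034]],r([[460,222],[583,296],[754,90]]))],[*c[:2],yaw],'rack')
C=np.array([onz('side0',*q,.120) for q in r([[592,36],[648,67],[636,78],[573,47]])]);print(C,np.linalg.norm(np.diff(C,axis=0),axis=1),C.mean(0), np.arctan2(*(C[1]-C[0])[1::-1]),np.arctan2(*(C[2]-C[3])[1::-1]))
print('slots',W(pr,[[0,0,.12]]))
```

```text
[ 0.5075446  -0.13135313  0.191     ] [ 0.55456879 -0.34910401  0.155     ]
0.2227705604850965
tester [ 0.5309 -0.2382  0.2017] 
 [[0.8, -0.5], [1.0, 0.2], [0.9, 0.3], [-0.6, -0.3], [-0.5, -0.7], [0.4, -1.2], [0.6, 0.6], [-0.7, 0.4], [0.9, -0.5], [0.4, -0.8], [0.0, -0.6], [0.4, -0.8], [1.1, 0.4], [0.5, -0.4]]
sceneonly
t [ 0.5302 -0.2389  0.2088] 
 [[0.1, -0.6], [0.4, 0.1], [0.4, 0.2], [-1.2, -0.2], [-0.8, -0.5], [0.3, -1.2], [0.6, 0.7], [-0.9, 0.6], [0.5, 0.4]]
plunger [[ 0.50844869 -0.12850879  0.191     ]] beam [[ 0.53088357 -0.2382388   0.12      ]]
rack edges 0.09178905777543969 0.19021032707722965
rack [0.5138 0.2129 2.7629] 
 [[0.3, 0.3], [-0.2, -0.2], [-0.0, 0.0]]
[[0.52909847 0.19803892 0.12      ]
 [0.4906511  0.21549677 0.12      ]
 [0.49560401 0.22553201 0.12      ]
 [0.53796291 0.20933219 0.12      ]] [0.04222531 0.01119095 0.04535097] [0.51332912 0.21209997 0.12      ] 2.715358086822061 2.7763137048732194
slots [[0.51380084 0.21288315 0.12      ]]<stdin>:26: DeprecationWarning: Arrays of 2-dimensional vectors are deprecated. Use arrays of 3-dimensional vectors instead. (deprecated in NumPy 2.0)
```

The fits agree with the known sizes: head spacing 223 mm against 224, and rack 92 x 190 against 90 x 190. The filter in the slot matches the rack centre. Next I'll go above the plunger with the gripper shut.

Request:
drive_effector(offsets={"segments": [[-0.04, -0.05, 0, 0, 0, 0, 0], [-0.08, -0.1, 0, 0, 0, 0, 0], [-0.11, -0.14, 0, 0, 0, 0, 0], [-0.1285, -0.166, 0.005, 0, 0, 0, 0], [-0.1285, -0.166, 0.025, 0, 0, 0, 0], [-0.1285, -0.166, 0.025, 0, 0, 0, 0], [-0.1285, -0.166, 0.025, 0, 0, 0, 0]]}, grip_force=40)

```text
time: 0.98
eef_pos: [0.5093, -0.1284, 0.2066]
tcp_rot: [0.707, 0.707, 0.0, 0.0]
contact_force: [0.3, -0.4, 0.8]
opening: -0.001
finger_force: 0.0
```

Run:
```python
from h import *
snap('scene','s1');snap('side','d1')
a=cv2.imread('pics/s1.png')[160:260,180:280];b=cv2.imread('pics/d1.png')[140:240,260:360]
cv2.imwrite('pics/c1.png',cv2.resize(np.hstack([a,b]),None,fx=4,fy=4,interpolation=cv2.INTER_CUBIC))
```

```text
(no output)
```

View pics/c1.png

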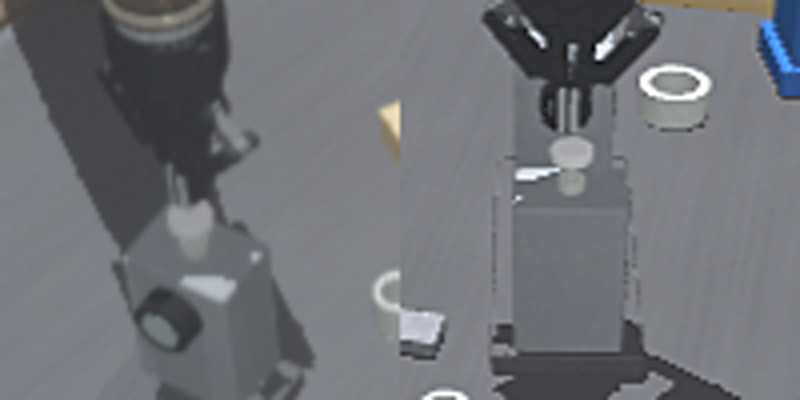

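The shut fingertips, at (178,197) and (570,130), sit just above the disc at (190,215) and (572,153), and are centred on it. Press in steps.

Request:
drive_effector(offsets={"segments": [[0, 0, 0.012, 0, 0, 0, 0], [0, 0, 0.018, 0, 0, 0, 0], [0, 0, 0.024, 0, 0, 0, 0], [0, 0, 0.027, 0, 0, 0, 0], [0, 0, 0.027, 0, 0, 0, 0]]})

```text
time: 1.7
eef_pos: [0.5092, -0.1283, 0.1804]
tcp_rot: [0.707, 0.707, 0.0, -0.0]
contact_force: [-3.3, 1.9, 7.0]
opening: -0.001
finger_force: 3.8
```

Request:
drive_effector(offsets={"segments": [[0, 0, 0.002, 0, 0, 0, 0], [0, 0, 0.003, 0, 0, 0, 0], [0, 0, 0.003, 0, 0, 0, 0], [0, 0, 0.003, 0, 0, 0, 0]]})

```text
time: 2.2
eef_pos: [0.5092, -0.1283, 0.179]
tcp_rot: [0.707, 0.707, 0.0, -0.0]
contact_force: [-3.5, 3.0, 11.8]
opening: -0.002
finger_force: 6.2
```

Request:
drive_effector(offsets={"segments": [[0, 0, 0.001, 0, 0, 0, 0], [0, 0, 0.002, 0, 0, 0, 0], [0, 0, 0.002, 0, 0, 0, 0], [0, 0, 0.002, 0, 0, 0, 0]]})

```text
time: 2.7
eef_pos: [0.5093, -0.1283, 0.1789]
tcp_rot: [0.707, 0.707, -0.0, -0.0]
contact_force: [-8.5, 4.5, 19.1]
opening: -0.0
finger_force: 9.9
```

The force rises with no further travel (z = 0.179), so the plunger is at its stop. I'll release it and go above the filter with the gripper open and turned to the rack.

Request:
drive_effector(offsets={"segments": [[0, 0, -0.02, 0, 0, 0, 0], [0, 0, -0.06, 0, 0, 0, 0], [0.06, 0, -0.06, 0, 0, 0, 0.3], [0.12, 0.001, -0.06, 0, 0, 0.1, 1], [0.18, 0.002, -0.06, 0, 0, 0.2, 1], [0.24, 0.003, -0.06, 0, 0, 0.3, 1], [0.29, 0.004, -0.06, 0, 0, 0.379, 1], [0.341, 0.0045, -0.06, 0, 0, 0.379, 1], [0.341, 0.0045, -0.06, 0, 0, 0.379, 1], [0.341, 0.0045, -0.06, 0, 0, 0.379, 1]]})

```text
time: 3.95
eef_pos: [0.5132, 0.2124, 0.2336]
tcp_rot: [0.827, 0.562, -0.001, 0.0]
contact_force: [1.3, 0.2, 1.8]
opening: 1.0
finger_force: 0.0
```

Run:
```python
from h import *
s=ctrl.get_state();print(s['eef_pos'],R.from_quat(s['tcp_rot']).as_matrix().round(4).tolist())
snap('scene','s2');snap('side','d2');w=snap('wrist','w2');print(w['camera_matrix'])
a=cv2.imread('pics/s2.png')[150:240,260:360];b=cv2.imread('pics/d2.png')[245:345,225:325];c=cv2.imread('pics/w2.png')
o=np.zeros((560,800,3),np.uint8);o[:270,:300]=cv2.resize(a,(300,270));o[275:555,:280]=cv2.resize(b,(280,280));o[:375,300:800]=cv2.resize(c,(500,375));cv2.imwrite('pics/c2.png',o)
g=cv2.imread('pics/s2.png')[203:230,215:245];o[380:560,300:500]=cv2.resize(g,(200,180));cv2.imwrite('pics/c2.png',o)
```

```text
[0.51318445 0.21236755 0.2335765 ] [[0.3694, 0.9293, -0.0011], [0.9293, -0.3694, -0.0008], [-0.0011, -0.0007, -1.0]]
[[325.1922621    0.         283.3958141 ]
 [  0.         325.1922621  210.07987773]
 [  0.           0.           1.        ]]
```

View pics/c2.png

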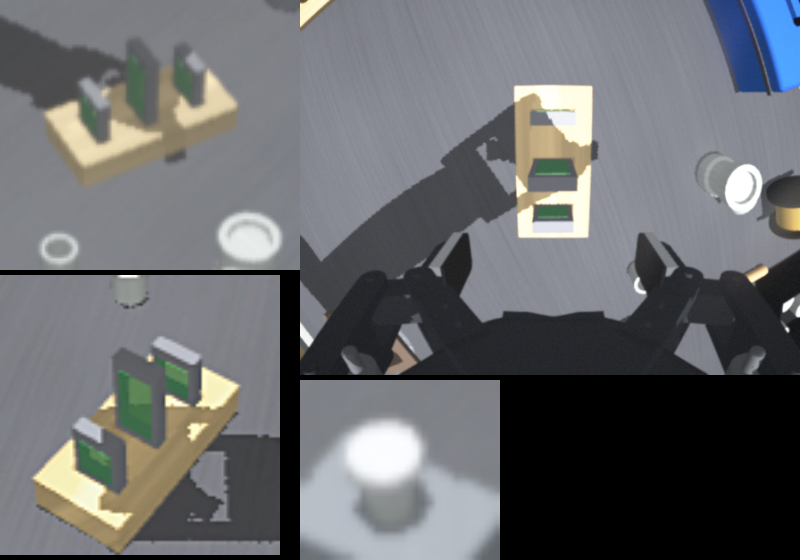

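The plunger is back up, and the wrist view shows the gripper parallel to the rack, with rack edges vertical at x = 516 and 592. I'll check the fitted filter against the wrist image.

Add to fit.py:
```python
def wproj(f,P):
    K,t,r=load(f); p=r.inv().apply(np.atleast_2d(P)-t); n=np.linalg.norm(p[:,:2],axis=1); th=np.arctan2(n,p[:,2])
    return K[:2,2]+K[0,0]*th[:,None]*p[:,:2]/n[:,None]
```

Run:
```python
from fit import *
K,t,r=load('w2');print(t,r.as_matrix().round(3).tolist())
p=[.5138,.2129,2.7629]
f=lambda z,a,b:[[-a,-b,z],[a,-b,z],[a,b,z],[-a,b,z]]
cap=wproj('w2',W(p,f(.12,.023,.007)));rk=wproj('w2',W(p,f(.034,.045,.095)));print(cap.round(1),rk.round(1))
im=cv2.imread('pics/w2.png');x0,y0=220,85
c=cv2.resize(im[y0:y0+190,x0:x0+140],None,fx=4,fy=4,interpolation=cv2.INTER_CUBIC)
c=c[:600]
for q in np.vstack([cap,rk]): cv2.circle(c,tuple(int(v) for v in ((q-[x0,y0]+.5)*4-.5).round()),3,(0,0,255),1)
cv2.imwrite('pics/c3.png',c)
```

```text
[0.54090316 0.27657568 0.37630309] [[0.928, -0.357, -0.102], [-0.372, -0.893, -0.255], [0.0, 0.275, -0.961]]
[[309.8 196.8]
 [253.2 196.9]
 [253.7 213.4]
 [309.5 213.3]] [[325.1  95.5]
 [238.5  95.8]
 [243.8 264.7]
 [320.8 264.5]]
```

View pics/c3.png

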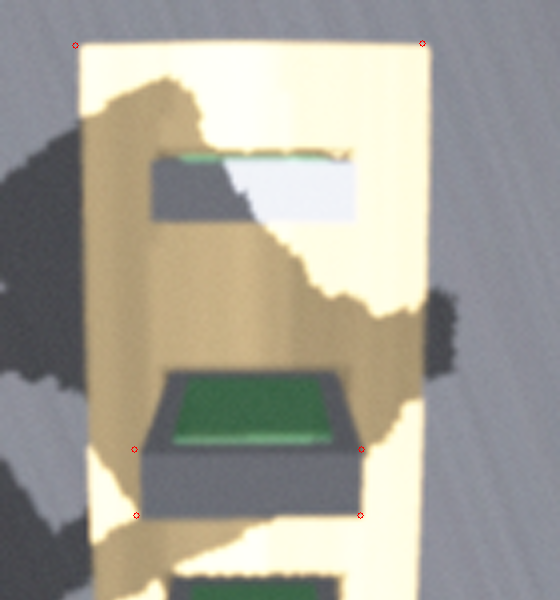

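The wrist image agrees with the fit: the filter cap is within 1 mm. Descend straight and grip.

Request:
drive_effector(offsets={"segments": [[0, 0, 0.05, 0, 0, 0, 1], [0, 0, 0.1, 0, 0, 0, 1], [0, 0, 0.14, 0, 0, 0, 1], [0, 0, 0.16, 0, 0, 0, 1], [0, 0, 0.16, 0, 0, 0, 1], [0, 0, 0.16, 0, 0, 0, 0], [0, 0, 0.16, 0, 0, 0, 0], [0, 0, 0.16, 0, 0, 0, 0], [0, 0, 0.16, 0, 0, 0, 0], [0, 0, 0.16, 0, 0, 0, 0]]}, grip_force=35)

```text
time: 5.35
eef_pos: [0.5146, 0.2127, 0.076]
tcp_rot: [0.828, 0.561, 0.001, 0.001]
contact_force: [-1.5, -0.4, 7.0]
opening: 0.536
finger_force: 39.1
```

Request:
drive_effector(offsets={"segments": [[0, 0, 0, 0, 0, 0, 0], [0, 0, 0, 0, 0, 0, 0], [0, 0, 0, 0, 0, 0, 0]]})

```text
time: 5.72
eef_pos: [0.5147, 0.2127, 0.076]
tcp_rot: [0.828, 0.561, 0.001, 0.001]
contact_force: [-0.5, -0.3, 5.9]
opening: 0.535
finger_force: 39.1
```

Gripped at 46 mm. Lift straight up, slowly at first.

Request:
drive_effector(offsets={"segments": [[0, 0, -0.01, 0, 0, 0, 0], [0, 0, -0.025, 0, 0, 0, 0], [0, 0, -0.05, 0, 0, 0, 0], [0, 0, -0.1, 0, 0, 0, 0], [0, 0, -0.15, 0, 0, 0, 0], [0, 0, -0.19, 0, 0, 0, 0], [0, 0, -0.21, 0, 0, 0, 0], [0, 0, -0.21, 0, 0, 0, 0]]})

```text
time: 6.72
eef_pos: [0.5138, 0.2127, 0.2858]
tcp_rot: [0.828, 0.561, 0.001, 0.0]
contact_force: [0.3, -0.3, -1.1]
opening: 0.533
finger_force: 38.6
```

Run:
```python
from h import *
s=ctrl.get_state();M=R.from_quat(s['tcp_rot']).as_matrix()
d=np.array([.5309,-.2382,s['eef_pos'][2]])-s['eef_pos'];print(s['eef_pos'],M.T@d, .2017-np.arctan2(M[1,1],M[0,1]))
snap('scene','s4');snap('side','d4');
a=cv2.imread('pics/s4.png')[80:230,230:380];b=cv2.imread('pics/d4.png')[180:330,200:350]
cv2.imwrite('pics/c4.png',cv2.resize(np.hstack([a,b]),(800,400),interpolation=cv2.INTER_CUBIC))
```

```text
[0.51381117 0.21273757 0.28577191] [-4.12633417e-01  1.82675399e-01 -2.90189921e-04] 0.5805946586941662
```

View pics/c4.png

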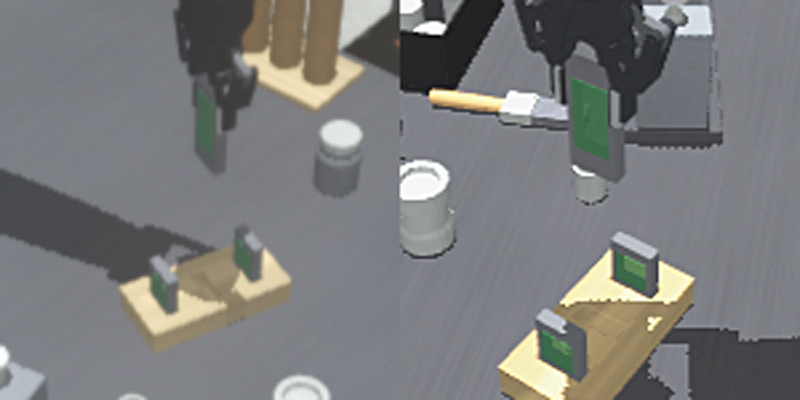

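The filter is held upright, and the short filters are undisturbed. Move above the beam with the turn.

Request:
drive_effector(offsets={"segments": [[-0.0413, 0.0183, -0.01, 0, 0, -0.08, 0], [-0.0917, 0.0406, -0.01, 0, 0, -0.16, 0], [-0.1422, 0.0630, -0.01, 0, 0, -0.24, 0], [-0.1926, 0.0853, -0.01, 0, 0, -0.32, 0], [-0.243, 0.1076, -0.01, 0, 0, -0.4, 0], [-0.2935, 0.13, -0.01, 0, 0, -0.48, 0], [-0.344, 0.1523, -0.01, 0, 0, -0.54, 0], [-0.385, 0.1705, -0.01, 0, 0, -0.581, 0], [-0.4126, 0.1827, -0.01, 0, 0, -0.581, 0], [-0.4126, 0.1827, -0.01, 0, 0, -0.581, 0]]})

```text
time: 8.07
eef_pos: [0.5294, -0.2398, 0.2909]
tcp_rot: [0.633, 0.774, -0.0, -0.003]
contact_force: [0.6, 0.7, -0.9]
opening: 0.534
finger_force: 38.6
```

Request:
drive_effector(offsets={"segments": [[0, 0, 0.03, 0, 0, 0, 0], [0, 0, 0.07, 0, 0, 0, 0], [0, 0, 0.1, 0, 0, 0, 0], [0, 0, 0.1, 0, 0, 0, 0], [0, 0, 0.1, 0, 0, 0, 0]]})

```text
time: 8.7
eef_pos: [0.531, -0.2379, 0.195]
tcp_rot: [0.632, 0.775, 0.0, 0.0]
contact_force: [0.4, -0.5, -0.5]
opening: 0.531
finger_force: 38.6
```

Run:
```python
from h import *
s=ctrl.get_state();M=R.from_quat(s['tcp_rot']).as_matrix();print(s['eef_pos'],np.arctan2(M[1,1],M[0,1]),M[:,2])
snap('scene','s5');snap('side','d5');snap('wrist','w5')
a=cv2.imread('pics/s5.png')[190:330,150:270];b=cv2.imread('pics/d5.png')[120:240,250:350];w=cv2.imread('pics/w5.png')
o=np.zeros((560,800,3),np.uint8);o[:,:480]=cv2.resize(a,(480,560),interpolation=cv2.INTER_CUBIC);o[:360,480:780]=cv2.resize(b,(300,360),interpolation=cv2.INTER_CUBIC);o[360:560,480:747]=cv2.resize(w,(267,200))
cv2.imwrite('pics/c5.png',o)
```

```text
[ 0.5309513  -0.23793922  0.19497437] 0.202717312542148 [ 5.12123711e-04 -1.55172944e-04 -9.99999857e-01]
```

View pics/c5.png

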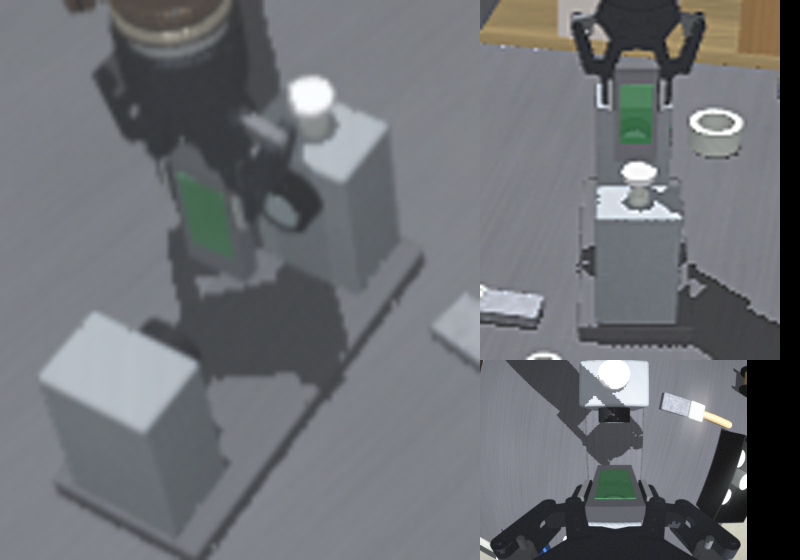

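The filter hangs over the gap, clear of both barrels. Lower it to the axis.

Request:
drive_effector(offsets={"segments": [[0, 0, 0.03, 0, 0, 0, 0], [0, 0, 0.055, 0, 0, 0, 0], [0, 0, 0.072, 0, 0, 0, 0], [0, 0, 0.072, 0, 0, 0, 0], [0, 0, 0.072, 0, 0, 0, 0], [0, 0, 0.072, 0, 0, 0, 0]]})

```text
time: 9.6
eef_pos: [0.5314, -0.2389, 0.1238]
tcp_rot: [0.632, 0.775, 0.0, 0.001]
contact_force: [0.0, -0.4, -0.4]
opening: 0.53
finger_force: 38.6
```

Run:
```python
from fit import *
s=ctrl.get_state();M=R.from_quat(s['tcp_rot']).as_matrix();print(s['eef_pos'],np.arctan2(M[1,1],M[0,1]),M[:,2])
snap('scene','s6');snap('side','d6');snap('wrist','w6')
p=[.5309,-.2382,.2027]
gl=lambda y:[[-.017,y,.085],[.017,y,.085],[.017,y,.155],[-.017,y,.155]]
ft=lambda y:[[-.023,y,.063],[.023,y,.063],[.023,y,.167],[-.023,y,.167]]
def crop(f,x0,y0,w,h,k,P,pj):
    c=cv2.resize(cv2.imread(f'pics/{f}.png')[y0:y0+h,x0:x0+w],None,fx=k,fy=k,interpolation=cv2.INTER_CUBIC)
    for q in pj(f,W(p,P)): cv2.circle(c,tuple(int(v) for v in ((q-[x0,y0]+.5)*k-.5).round()),3,(0,0,255),1)
    return c
o=np.zeros((600,800,3),np.uint8)
o[:600,:400]=crop('s6',165,205,80,120,5,gl(-.0075)+ft(-.007)+head(-.112)+head(.112),proj)
o[:300,400:700]=crop('d6',275,145,60,60,5,gl(.0075)+ft(.007)+head(.112),proj)
o[300:600,400:800]=crop('w6',184,0,200,150,2,head(.112),wproj)
cv2.imwrite('pics/c6.png',o)
```

```text
[ 0.53139162 -0.23892499  0.12383398] 0.20206632537089747 [ 0.00217126 -0.00150798 -0.99999651]
```

View pics/c6.png

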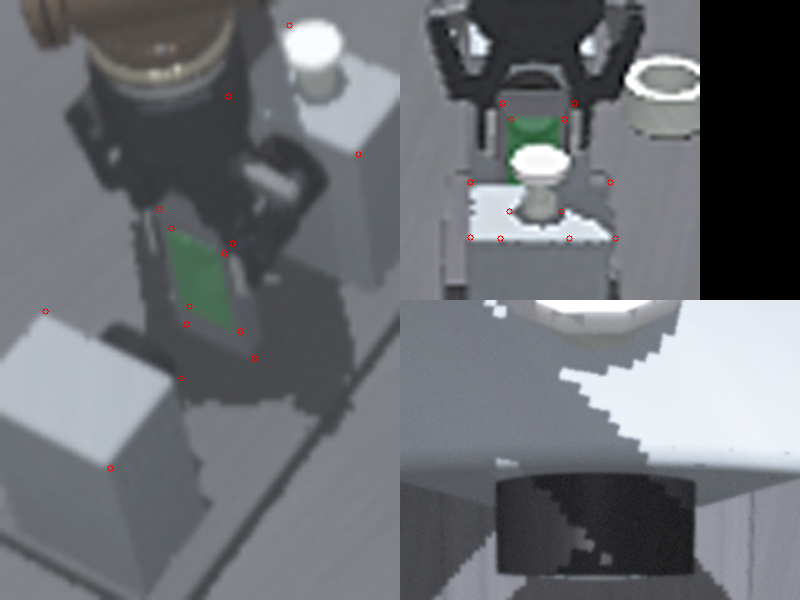

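The filter is between the barrels and clear. The model and image agree to about 1 px. In the side view the glass top (115) is slightly above the prediction (119) while the head corners are slightly below theirs, so I'll measure more precisely.

Run:
```python
from fit import *
p=[.5309,-.2382,.2017]
# green glass quads
for f,x0,y0,w,h in(('s6',190,240,40,40),('d6',285,160,40,30)):
    im=cv2.imread(f'pics/{f}.png').astype(int);g=im[...,1]-(im[...,0]+im[...,2])/2
    m=np.zeros(g.shape,np.uint8);m[y0:y0+h,x0:x0+w]=(g[y0:y0+h,x0:x0+w]>18);ys,xs=np.nonzero(m)
    print(f,len(xs),xs.min(),xs.max(),ys.min(),ys.max(),'mean',xs.mean(),ys.mean())
    if f=='s6': print(cv2.minAreaRect(np.c_[xs,ys].astype(np.float32)))
    for y in range(ys.min(),ys.max()+1,2): r=xs[ys==y];print((y,r.min(),r.max()),end=' ')
    print()
print('pred s',proj('s6',W(p,[[0,-.0075,.12],[-.017,-.0075,.155],[.017,-.0075,.155],[.017,-.0075,.085],[-.017,-.0075,.085]])).round(1).tolist())
print('pred d',proj('d6',W(p,[[-.017,.0075,.155],[.017,.0075,.155]])).round(1).tolist())
a=np.linspace(0,2*np.pi,73);c=wproj('w6',W(p,np.c_[.022*np.cos(a),0*a+.062,.12+.022*np.sin(a)]))
print('barrel rim pred x',c[:,0].min(),c[:,0].max(),'y',c[:,1].min(),c[:,1].max(),'obs x',184+48.5,184+147.5,'y to',137.5)
print('head edge',wproj('w6',W(p,[[-.0425,.082,.155],[0,.082,.155],[.0425,.082,.155]])).round(1).tolist())
im=cv2.cvtColor(cv2.imread('pics/w6.png'),cv2.COLOR_BGR2GRAY).astype(int)
for y in(95,105,115,125,132): print(y,[x for x in range(215,350) if abs(im[y,x+1]-im[y,x-1])>30])
for x in(190,210,225,240,260,280,300,320,340,355,375): print(x,[y for y in range(70,145) if im[y+1,x]-im[y-1,x]<-18])
```

```text
s6 143 199 210 251 269 mean 204.54545454545453 260.27272727272725
((204.50001525878906, 260.0), (19.807729721069336, 8.825225830078125), 78.69007110595703)
(251, np.int64(199), np.int64(199)) (253, np.int64(199), np.int64(204)) (255, np.int64(199), np.int64(207)) (257, np.int64(200), np.int64(208)) (259, np.int64(200), np.int64(208)) (261, np.int64(201), np.int64(209)) (263, np.int64(201), np.int64(209)) (265, np.int64(202), np.int64(210)) (267, np.int64(204), np.int64(210)) (269, np.int64(208), np.int64(210)) 
d6 82 296 306 168 181 mean 300.1829268292683 172.0121951219512
(168, np.int64(297), np.int64(305)) (170, np.int64(296), np.int64(306)) (172, np.int64(296), np.int64(306)) (174, np.int64(296), np.int64(306)) (176, np.int64(296), np.int64(297)) (178, np.int64(296), np.int64(296)) (180, np.int64(296), np.int64(297)) 
pred s [[205.8, 260.6], [198.8, 250.2], [209.4, 255.2], [212.6, 270.7], [202.3, 265.8]]
pred d [[307.4, 168.5], [296.8, 168.5]]
barrel rim pred x 230.05158748267786 329.2959139951864 y 133.27194461284802 138.28785772013924 obs x 232.5 331.5 y to 137.5
head edge [[157.7, 88.2], [278.6, 82.0], [400.6, 87.4]]
95 [231, 232, 331, 332]
105 [330, 331, 332]
115 [231, 232, 277, 330, 331, 332]
125 [231, 232, 233, 280, 330, 331, 332]
132 [231, 232, 233, 331, 334, 335]
190 []
210 []
225 []
240 [82, 83, 84, 88, 89]
260 [85, 86, 87]
280 [85, 86, 87, 123, 124, 125, 139, 140]
300 [70, 86, 87, 139]
320 [72, 79, 80, 81, 82, 83, 87, 88, 89]
340 [79, 80, 81, 82, 83, 84, 137, 138, 139]
355 [80, 81, 82, 83, 84, 85]
375 [82, 83, 84, 85, 86]
```

Run:
```python
from fit import *
p=[.5309,-.2382,.2017]
J=[];b=[]
for f,m,d in(('s6',[0,-.0075,.12],[-.9,-.5]),('d6',[0,.0075,.155],[-.6,-1.4])):
    P=W(p,[m]);j=np.array([(proj(f,P+e)-proj(f,P))[0]/.001 for e in .001*np.eye(3)]).T
    print((j/1000).round(2).tolist());J.append(j);b+=d
J=np.vstack(J);print('shift',np.linalg.lstsq(J,b,rcond=None)[0])
# cap-top check in side: grey profile above the glass
im=cv2.imread('pics/d6.png')
for x in(298,301,304): print(im[158:172,x].mean(1).round().astype(int).tolist())
print('cap top pred',proj('d6',W(p,[[0,.007,.167],[0,-.007,.167]])).tolist())
im=cv2.imread('pics/s6.png');q=proj('s6',W(p,[[0,-.007,.063],[0,-.007,.085]]));print('foot pred',q.tolist())
for x in(206,208,210): print(x,im[262:284,x].mean(1).round().astype(int).tolist())
```

```text
[[0.26, 0.27, -0.05], [0.2, -0.23, -0.22]]
[[-0.31, -0.06, 0.01], [-0.03, 0.16, -0.27]]
shift [ 0.00101421 -0.00213387  0.00455693]
[131, 88, 50, 54, 46, 104, 96, 99, 101, 100, 104, 102, 85, 69]
[131, 54, 60, 56, 32, 105, 98, 99, 102, 101, 103, 104, 106, 86]
[133, 93, 50, 55, 47, 103, 97, 100, 101, 101, 105, 107, 86, 71]
cap top pred [[302.1651670078802, 165.14112884052116], [302.07784554583435, 162.9291467212293]]
foot pred [[208.53841004999592, 272.76085533427477], [207.54260619064596, 268.12019922339437]]
206 [91, 89, 89, 88, 88, 88, 90, 92, 92, 93, 88, 78, 75, 75, 75, 74, 76, 74, 74, 74, 74, 75]
208 [91, 87, 87, 88, 89, 88, 88, 90, 91, 93, 92, 86, 79, 75, 75, 75, 74, 74, 74, 74, 75, 75]
210 [90, 88, 87, 87, 89, 88, 89, 88, 91, 92, 92, 92, 85, 78, 75, 75, 75, 75, 75, 76, 74, 74]
```

The force reading and the plunger stop at 0.1789 both support the TCP height. I'll use one last picture, the wrist view of the held filter, to check for slip in the fingers.

Run:
```python
from fit import *
p=[.5314,-.2389,.202]
z0=.1238-.060
m=[]
for y in(.007,-.007): m+=[[sx*.023,y,z] for sx in(-1,1) for z in(z0+.104,z0)]
m+=[[sx*.017,.0075,z0+z] for sx in(-1,1) for z in(.022,.092)]
q=wproj('w6',W(p,m));print(np.c_[np.array(m)*1000,q].round(1))
x0,y0,w,h,k=205,150,150,115,5
c=cv2.resize(cv2.imread('pics/w6.png')[y0:y0+h,x0:x0+w],None,fx=k,fy=k,interpolation=cv2.INTER_CUBIC)
for v in q: cv2.circle(c,tuple(int(t) for t in ((v-[x0,y0]+.5)*k-.5).round()),4,(0,0,255),1)
cv2.imwrite('pics/c7.png',c)
```

```text
[[-23.    7.  167.8 215.8 303.9]
 [-23.    7.   63.8 246.1 217.6]
 [ 23.    7.  167.8 344.3 304. ]
 [ 23.    7.   63.8 316.5 217.5]
 [-23.   -7.  167.8 219.4 334.5]
 [-23.   -7.   63.8 246.8 237.6]
 [ 23.   -7.  167.8 341.1 334.6]
 [ 23.   -7.   63.8 315.9 237.6]
 [-17.    7.5  85.8 252.2 228. ]
 [-17.    7.5 155.8 236.4 286.9]
 [ 17.    7.5  85.8 310.1 227.9]
 [ 17.    7.5 155.8 324.1 287. ]]
```

View pics/c7.png

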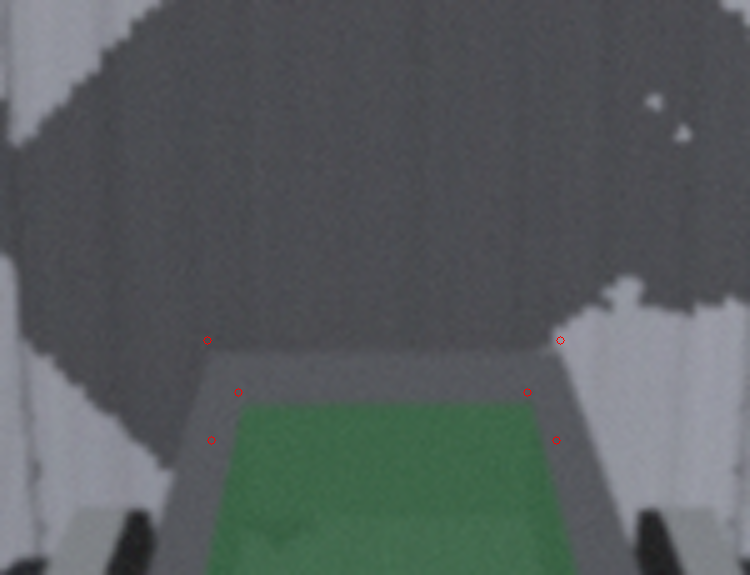

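The held filter's foot edge, at y = 350 with x from 210 to 558, is level. It is offset from the model by the same 2–4 px as the barrel rim and head edge, so this is camera bias. The width rules out any slip. Trim the height, settle and hand in.

Request:
drive_effector(offsets={"segments": [[0, 0, 0.0004, 0, 0, 0, 0], [0, 0, 0.0004, 0, 0, 0, 0], [0, 0, 0.0004, 0, 0, 0, 0], [0, 0, 0.0004, 0, 0, 0, 0], [0, 0, 0.0004, 0, 0, 0, 0]]})

```text
time: 10.38
eef_pos: [0.5306, -0.2384, 0.1219]
tcp_rot: [0.632, 0.775, 0.0, -0.0]
contact_force: [0.2, -0.7, -0.4]
opening: 0.533
finger_force: 38.6
```

Run:
```python
from h import *
s=ctrl.get_state();M=R.from_quat(s['tcp_rot']).as_matrix();print(s['eef_pos'],np.arctan2(M[1,1],M[0,1]),M[:,2],s['dq'].round(4))
```

```text
[ 0.53055665 -0.23836508  0.1218994 ] 0.20200811069906754 [-4.22937617e-05  3.93310091e-05 -9.99999998e-01] [-0.0004  0.     -0.001  -0.0011  0.0016  0.002 ]
```

Request:
drive_effector(offsets={"segments": [[0, 0, -0.001, 0, 0, 0, 0], [0, 0, -0.001, 0, 0, 0, 0], [0, 0, -0.001, 0, 0, 0, 0], [0, 0, -0.001, 0, 0, 0, 0], [0, 0, -0.001, 0, 0, 0, 0]]})

```text
time: 11.0
eef_pos: [0.5306, -0.2384, 0.1229]
tcp_rot: [0.632, 0.775, -0.0, -0.0]
contact_force: [0.7, 0.1, -0.9]
opening: 0.534
finger_force: 38.6
```

```bash
python3 -c "
from plant import ctrl, viewer, order
print(order.sign_off())"
```

```text
the job is handed in; nothing more can be done
None
```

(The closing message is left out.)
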